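# Snap the right tube into the leaning weld jig

### The arm

A 6-joint arm with a two-finger parallel gripper is mounted at the origin on a cart in front of the work surface, level with it; the furniture and walls round the work are solid. World frame = base frame: x ahead of the robot, y to its left, z up, the work surface at z = 0. Lengths are in m, angles in rad, forces in N, time in s.
With the tool pointing down it reaches from about 0.35 to 0.775 m from the base axis. Payload 5.5 kg.
Tool frame: the origin (TCP) lies midway between the tips of the shut fingers; the grasp point (between the pads) lies 19 mm behind it; z points along the fingers, y is the line along which they close (so a half turn about z gives the same grasp; the last joint's range is limited). The gripper opens to 85 mm and grips with 20 to 120 N. Pads are 22 mm wide; open, the fingers measure 114 mm over their backs; the gripper's body (76 mm by 85 mm) begins 54 mm behind the grasp point. The pads swing forward as they close: fully open they stand 13 mm farther back than shut.
Start: joints at [-1.405, 0.313, 0.046, 1.304, 0, 1.431], TCP at [0.173, -0.548, 0.231] pointing down, gripper open.
Joint ranges: [-2.76, 2.76], [-0.86, 1.69], [-1.03, 1.26], [-2.2, 2.34], [-1.47, 1.5], [-3.14, 3.14]. Speed limits (rad/s): [2.57, 2.57, 3.14, 3.14, 3.14, 3.14].

### API

Orientations are given as a unit quaternion [w, x, y, z].
In Python, from workcell import env gives the robot as it stands.
- The arm moves only by the tool move_arm, never from a script. Its argument "targets" is a list of rows, each a list of 3 entries, a list of its own where there are three numbers: the shift along the tool's x, y, z in mm, then the turn, a rotation vector about the tool's x, y, z in units of 10 degrees (1.0 is 10 degrees), then the closure, from -1 (fully open) to 1 (shut). In form: [[[dx, dy, dz], [ax, ay, az], gripper], ...]. A call has 1 to 5 rows; each row is the pose to reach, as a shift and turn from the pose commanded when the call began, along the tool's axes at that moment; what a row does not reach only later rows make up. A row lasts 1/8 s, in which the tool goes at most 62.5 mm and 10.7 degrees, less where a joint would pass 70% of its speed; a pose out of reach is approached as far as the arm can. A call with a gripper value outside its range is refused whole. The fingers move at their own pace and stop on an object; "squeeze" is the grip in N (left out, the last holds). Time passes only in rows, so rows that repeat a pose let the fingers close. It gives the time, the measured TCP pose, the force, the opening and the grip force at its end, in the units of the state.
- env.get_state(): the state, without advancing time (a new reading comes with each control period).
- env.read_camera(name): name is "scene" or "top" or "wrist"; returns a dict with "pixels" (400x640x3 uint8, red, green, blue), "fovy" (degrees; the focal length in pixels is half the picture's height over the tangent of half this angle, whatever the lens; pixels are square), "cx", "cy" (the principal point, pixels), "extrinsics" (4x4, takes a point from world to camera coordinates); the wrist camera has in their place "mount" (4x4, takes a point from camera to tool coordinates, whose origin is the TCP and whose axes are the flange's). Camera axes: x right, y up, looking along -z (the intrinsics and any distortion apply to the point x, -y, -z); pixel columns grow to the right and rows downward; lengths in m; the calibration is good to about 2 mm. The wrist camera is an equidistant fisheye: a pixel r from the principal point sees the ray r / f radians off the axis. A picture is of the moment at which its call begins: read the wrist's pose just before it. There is no depth.
- env.hand_in(): hands the job in; it is judged then, once.
Trained networks look in a picture, given as the dict that the camera call returned (one of the last four; its "shot" number tells which), for a name from the list of things; names that differ only in an ending like _2 or _b are one class to them, and where a whole thing is asked for, a point or a joint stands for the part that bears it (a point fixed in the world has none). Each returns a list of dicts, best first, with "confidence" (0 to 1); they miss things now and then, are a little off and sometimes report something else, mostly with a low value. They report only what shows in the picture. A call takes as long as a camera call.
- env.spot_in(thing, picture): "centre" ([x, y, z] in m, in world coordinates, good to about 4 mm: the middle of the surface that is visible of it).
- env.regions_of(thing, picture): "mask" (400x640 bool, what is visible of it).
- env.landmark_of(thing, picture): "centre" ([x, y, z] in m, in world coordinates, good to about 4 mm: a listed point, or the origin of a listed thing).
The state is a dict: "clock": time; "joint_pos": joint angles; "qvel": joint speeds; "tau": joint torques, N m; "tcp_pos": TCP position; "orientation": TCP orientation; "wrist_force": force on the tool from outside, world axes, zero at the start; "ft_torque": the same for the moment, N m; "finger_gap": finger opening in m; "grip_force": force on a finger pad.
Only numpy, scipy, OpenCV 4.12 (cv2) and the standard library are available. Lean on these libraries where they do the work, as an engineer would, in place of code of your own. Each camera call takes 0.05 s, during which the arm holds its last target. There are 200 camera calls.

### The job

Of the three steel tubes on the blue rack, load the 20 mm one (the middle thickness) into the leaning weld jig: lay it along the mouths of the two red-jawed clips and press it down past the sprung jaws until it lies fully home in the V cradle with both jaws closed over it, then slide it along until its end just touches the brass stop screw. Touch gently so that the screw's setting is not shifted, leave the other tubes and the locking pliers where they are, and let go.

Things in the scene. Friction and masses are not known exactly. Their poses are not given: they have to be found in the camera images.
- tube20_mid (a point): centre of the bare steel round tube 20 mm in diameter, 200 mm long, about 0.17 kg, the one to load; its own y axis runs along the tube; it lies level on the rack, axis 44 mm above the table
- tube16_mid (a point): centre of the thinner look-alike tube, 16 mm in diameter, 200 mm long, y axis along it; stays on the rack
- tube26_mid (a point): centre of the thicker look-alike tube, 26 mm in diameter, 200 mm long, y axis along it; stays on the rack
- rack: fixed blue tube rack: two box-tube rails along its x, 65 mm either side of its centre (24 mm wide), with V rests 70 mm apart that hold the tubes side by side, parallel to its y axis. V rests reach 45 mm above the table; midway between the rails nothing stands under the tubes. Origin on the table under its centre
- cradle: fixed leaning cradle of the grey weld jig. Origin: where the middle of a seated 20 mm tube's axis lies, 74 mm above the table. y: along the tube; z: out of the slot, leaning 35 degrees from vertical towards the robot; x: up the slope. V of 25 mm angle iron, y = -52 to 52 mm, flanks up to z = 4 mm at x = -18 and 18 mm: fingers that straddle the tube cannot follow it home
- clip_left (a point): fork clip at y = +70 mm, axes as the cradle's, origin on the seated tube's axis; 14 mm wide, 30 mm at the hinge. Fixed steel tine on the low side: inner face at x = -11 mm, straight up to z = 41 mm, flared to 53 mm. Red jaw on the high side, lead-in up to z = 38 mm. A tube laid in the mouth leans on the tine and rests on the jaw with its axis at about z = 30 mm
- clip_right (a point): the same clip at y = -70 mm of the cradle. Outside the clips the seated tube's ends stand free, 30 mm above the sloping plate
- guard_top (a point): middle of the top edge of the green sheet-steel spatter guard behind the jaws: it stands along the cradle's z at x = 65 mm, y = -95 to 95 mm, up to z = 82 mm. As the jig leans it overhangs the slot, so the tool must come in along the cradle's z
- jaw_left (a joint): spring hinge of the red jaw at y = +70 mm of the cradle (rad): 0 closed, grows as the jaw is pushed aside; about 0.2 while the tube passes, then it snaps back over the tube. Both jaws together take about 8 to 18 N of push
- jaw_right (a joint): the same for the jaw at y = -70 mm
- locking_pliers: grey locking pliers, 193 mm long, 15 mm high, lying flat between the rack and the jig; origin at their middle on the table
- stop_block (a point): steel block at the cradle's right end (y = -122 mm), middle of the face that looks to +y. A brass stop screw comes out of it along the tube's axis; its flat 18 mm tip lies anywhere from y = -109 to -91 mm, set anew each time and not measured: feel for it. A seated tube slides along the V with under 3 N until its -y end meets the tip; the screw slips from its setting at about 20 N
- helmet_stand: fixed stand with a face shield, between rack and jig and behind the pliers: a 16 mm grey post, 330 mm tall, on a red foot 60 mm wide, centred 44 mm along its own x (towards the robot) from its origin, which lies on the table; the shield hangs round the top of the post. Carry the tube past in front of it (post at about x = 0.61, y = -0.04 in the robot's frame)

How it is judged:
By the outcome, as a careful person would: the job done as asked, in the order asked, and still so for the second after the job is handed in, with the robot touching nothing.
It also fails if it takes over 58 s, if anything falls off the work surface, if the arm or the gripper's body presses on something with over 40 N, if the wrist force passes 120 N, or if a joint passes its speed limit or range.

## Working session

There is one attempt and no reset: what is moved stays moved. The work goes in short steps, Python scripts to look and compute and a tool call to move; the robot and the scene stay as the last step left them, time stands still between calls to the robot, and variables do not carry over. Pictures are saved under pics/ and viewed, at most 12 in all, crops included, and the job is handed in when it is done.

Besides the shell and the picture viewer there is one more tool, called after "Call:" as name([rows], argument=value, ...), one row to a line, values as JSON. move_arm: Moves the arm, as the interface text tells. Its arguments: {"type":"object","properties":{"targets":{"type":"array","items":{"type":"array"}},"squeeze":{"type":"number"}},"required":["targets"]}

```bash
mkdir -p pics
cat > h.py <<'E'
import numpy as np,cv2
from workcell import env
from scipy.spatial.transform import Rotation as R
def cam(n):
    p=env.read_camera(n); return p
def save(p,f): cv2.imwrite('pics/'+f,cv2.cvtColor(p['pixels'],cv2.COLOR_RGB2BGR))
def proj(p,X):
    E=np.array(p['extrinsics']);c=(E@np.r_[X,1])[:3];f=200/np.tan(np.radians(p['fovy'])/2)
    return np.array([p['cx']+f*c[0]/-c[2],p['cy']-f*c[1]/-c[2]])
E
python3 - <<'E'
from h import *
for n in ['scene','top']:
    p=cam(n); save(p,n+'0.png'); print(n,{k:v for k,v in p.items() if k not in('pixels','extrinsics')})
    for t in ['tube20_mid','tube16_mid','tube26_mid','rack','cradle','clip_left','clip_right','guard_top','locking_pliers','stop_block','helmet_stand']:
        r=env.landmark_of(t,p); print(t,[(np.round(a['centre'],4).tolist(),round(a['confidence'],2),proj(p,a['centre']).round().tolist()) for a in r[:2]])
print(env.get_state())
E
```

```text
scene {'fovy': 46.36814882216787, 'cx': 315.48597095942523, 'cy': 202.7989646992831, 'shot': 1}
tube20_mid [([0.4326, 0.2031, 0.0463], 0.94, [267.0, 302.0])]
tube16_mid [([0.5706, 0.1777, 0.0348], 0.61, [238.0, 268.0])]
tube26_mid [([0.4908, 0.1903, 0.0484], 0.98, [255.0, 285.0])]
rack []
cradle [([0.5795, -0.3049, 0.0703], 0.71, [355.0, 172.0])]
clip_left [([0.6029, -0.2361, 0.0732], 0.86, [334.0, 178.0])]
clip_right [([0.5524, -0.3651, 0.075], 0.6, [373.0, 166.0])]
guard_top [([0.5799, -0.3035, 0.175], 0.91, [357.0, 145.0])]
locking_pliers [([0.4708, -0.0357, 0.0037], 0.62, [322.0, 252.0])]
stop_block [([0.5322, -0.4164, 0.0748], 0.84, [388.0, 162.0])]
helmet_stand []
top {'fovy': 42.27257120951431, 'cx': 322.14130678757505, 'cy': 204.43875310601706, 'shot': 2}
tube20_mid [([0.4328, 0.2032, 0.0391], 0.69, [208.0, 240.0])]
tube16_mid [([0.5677, 0.1728, 0.0425], 0.69, [223.0, 185.0])]
tube26_mid [([0.5021, 0.1876, 0.0514], 0.72, [215.0, 212.0]), ([0.5986, -0.2391, 0.0711], 0.18, [392.0, 174.0])]
rack [([0.5698, 0.1744, 0.0437], 0.74, [222.0, 184.0]), ([0.5753, -0.3015, 0.0737], 0.53,
[... 507 characters left out ...]
 []
{'clock': 1.2, 'joint_pos': array([-1.40462418e+00,  3.13192718e-01,  4.60724853e-02,  1.30363154e+00,
        1.20863070e-05,  1.43118854e+00]), 'qvel': array([-0.00069853, -0.00183837,  0.00073559,  0.00104744,  0.00186228,
       -0.00016825]), 'tau': array([ 7.25504906e-04, -4.80475831e+01,  2.98814446e+01,  3.09128218e-04,
       -9.43599639e-05,  2.05232448e-05]), 'tcp_pos': array([ 0.17308867, -0.54834426,  0.23131606]), 'orientation': array([2.21931700e-05, 9.88335078e-01, 1.52295018e-01, 6.33847768e-06]), 'wrist_force': array([-0.50126546,  0.37354826,  0.14444265]), 'ft_torque': array([ 0.05945584, -0.03575747, -0.03743572]), 'grip_force': 0.0, 'finger_gap': 0.0855563969142977}
```

View pics/scene0.png

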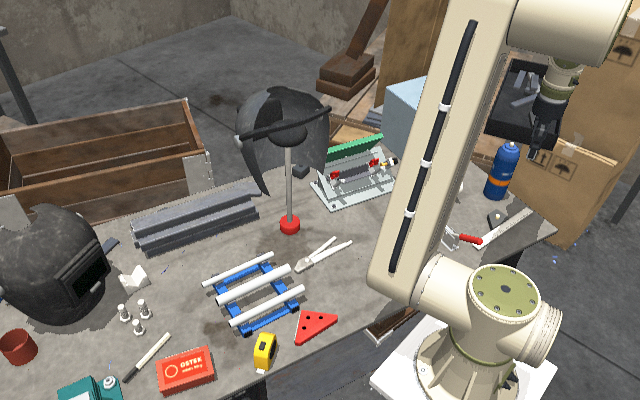

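View pics/top0.png

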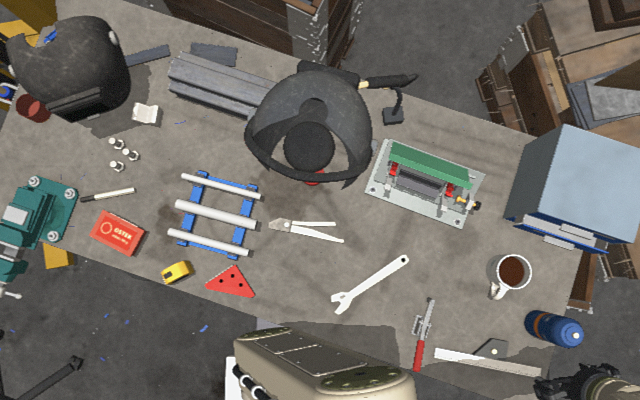

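Top view: three tubes on the rack at about (208,240), (215,212) and (223,185), with the jig at (425,185). The pliers are at (305,228) and the shield at (308,125). I'll check the tube widths from masks and triangulate.

```bash
cat >> h.py <<'E'
from scipy.optimize import least_squares
def ray(p,u,v):
    E=np.array(p['extrinsics']);f=200/np.tan(np.radians(p['fovy'])/2)
    d=E[:3,:3].T@np.array([(u-p['cx'])/f,-(v-p['cy'])/f,-1]);return -E[:3,:3].T@E[:3,3],d/np.linalg.norm(d)
OFF=dict(cradle=(0,0,0),clip_left=(0,.07,0),clip_right=(0,-.07,0),guard_top=(.065,0,.082),stop_block=(0,-.122,0))
def frame(yaw):  # cradle axes as columns; yaw = angle of its y axis
    y=np.array([np.cos(yaw),np.sin(yaw),0]);h=np.array([-np.sin(yaw),np.cos(yaw),0])
    a=np.radians(35);z=np.cos(a)*np.array([0,0,1])+np.sin(a)*h
    return np.c_[np.cross(y,z),y,z]
def fit(obs):
    r=lambda q:np.concatenate([q[:3]+frame(q[3])@np.array(OFF[n])-c for n,c in obs])
    s=least_squares(r,[.577,-.304,.073,1.2],loss='soft_l1',f_scale=.004);return s.x,r(s.x).reshape(-1,3)
def delta(P,Rt,P0=None,R0=None):
    s=env.get_state();q=s['orientation']
    R0=R.from_quat([q[1],q[2],q[3],q[0]]);P0=s['tcp_pos']
    print('shift',(R0.inv().apply(np.array(P)-P0)*1e3).round(1),'turn',(np.degrees((R0.inv()*R.from_matrix(Rt)).as_rotvec())/10).round(3))
def tool(xdir,zdir):
    z=np.array(zdir)/np.linalg.norm(zdir);x=np.array(xdir)-np.dot(xdir,z)*z;x/=np.linalg.norm(x);return np.c_[x,np.cross(z,x),z]
def st():
    s=env.get_state();q=s['orientation'];return s,s['tcp_pos'],R.from_quat([q[1],q[2],q[3],q[0]])
E
python3 - <<'E'
from h import *
obs=[];L={}
for n in ['scene','top']:
    p=cam(n)
    for t in OFF:
        r=env.landmark_of(t,p)
        if r and r[0]['confidence']>.5: obs.append((t,r[0]['centre']))
    for t in ['tube20_mid','tube26_mid','tube16_mid']:
        r=env.regions_of(t,p)
        if not r: continue
        m=r[0]['mask'].astype(np.uint8);rect=cv2.minAreaRect(cv2.findNonZero(m))
        b=cv2.boxPoints(rect);w,h=rect[1];i=np.argsort(b[:,0]);e=[b[i[:2]].mean(0),b[i[2:]].mean(0)]
        L[n,t]=(p,e);print(n,t,round(r[0]['confidence'],2),np.round(rect[0]),'area/len',m.sum()/max(w,h),'len',max(w,h))
for t in ['tube20_mid','tube26_mid','tube16_mid']:
    if ('scene',t) in L and ('top',t) in L:
        X=[]
        for k in (0,1):
            A=[];B=[]
            for n in('scene','top'):
                p,e=L[n,t];o,d=ray(p,*e[k]);M=np.eye(3)-np.outer(d,d);A.append(M);B.append(M@o)
            X.append(np.linalg.solve(sum(A),sum(B)))
        X=np.array(X);d=X[0]-X[1];print(t,X.round(4).tolist(),'mid',X.mean(0).round(4),'len',np.linalg.norm(d).round(4),'yaw',np.degrees(np.arctan2(d[1],d[0])).round(1))
q,res=fit(obs);print(q.round(4),np.degrees(q[3]));[print(o[0],(r*1e3).round(1)) for o,r in zip(obs,res)]
T=tool([np.cos(q[3]),np.sin(q[3]),0],[0,0,-1]);delta([.45,-.25,.26],T)
E
```

```text
scene tube20_mid 0.83 [266. 305.] area/len 9.144341375045073 len 84.9705810546875
scene tube26_mid 0.69 [253. 284.] area/len 9.9532488960972 len 81.38046264648438
scene tube16_mid 0.98 [237. 269.] area/len 6.93561846315041 len 78.29150390625
top tube20_mid 0.76 [208. 242.] area/len 8.185874910056715 len 82.94776153564453
top tube26_mid 0.96 [216. 214.] area/len 10.98632672544833 len 83.55841064453125
top tube16_mid 0.94 [221. 185.] area/len 7.333342149533168 len 82.4999008178711
tube20_mid [[0.4577, 0.3025, 0.038], [0.4023, 0.1056, 0.0445]] mid [0.43   0.204  0.0412] len 0.2046 yaw 74.3
tube26_mid [[0.5232, 0.2849, 0.0455], [0.4715, 0.0871, 0.0449]] mid [0.4973 0.186  0.0452] len 0.2045 yaw 75.4
tube16_mid [[0.5929, 0.2762, 0.0379], [0.5444, 0.0782, 0.0348]] mid [0.5687 0.1772 0.0364] len 0.2039 yaw 76.2
[ 0.5749 -0.3037  0.0735  1.2253] 70.20621338791267
clip_left [-2.4  1.1  1.1]
clip_right [20.7 49.1  0.8]
guard_top [-0.1  0.4 -0.4]
stop_block [ 0.1  1.9 -1.7]
cradle [ 1.2 -3.6  1. ]
clip_left [-0.2 -1.4 -0.1]
clip_right [-1.3  1.   1.3]
guard_top [ 0.3 -2.9 -3.9]
stop_block [-2.2 -2.1  0.9]
shift [ 353.9 -201.2  -28.7] turn [ 0.     0.    -5.269]
```

Call:
move_arm([
  [[60,-30,-6],[0,0,-1],-1],
  [[115,-60,-12],[0,0,-2],-1],
  [[170,-90,-18],[0,0,-3],-1],
  [[225,-120,-24],[0,0,-4],-1],
  [[280,-150,-28],[0,0,-5.27],-1],
])

```text
clock: 2.72
tcp_pos: [0.3918, -0.3243, 0.2594]
orientation: [0.001, 0.826, 0.563, 0.0]
wrist_force: [0.1, -0.7, -0.0]
finger_gap: 0.0857
grip_force: 0.0
```

```bash
cat >> h.py <<'E'
import json,os
def look(tag,names):
    s,P,Rt=st();p=cam('wrist');save(p,tag)
    T=np.eye(4);T[:3,:3]=Rt.as_matrix();T[:3,3]=P
    print('t',s['clock'],'tcp',P.round(4))
    out=[]
    for t in names:
        r=env.landmark_of(t,p);print(t,[(np.round(a['centre'],4).tolist(),round(a['confidence'],2)) for a in r[:2]])
        if r: out.append((t,list(r[0]['centre']),r[0]['confidence']))
    return p,out
E
python3 - <<'E'
from h import *
p,o=look('w1.png',list(OFF)+['tube20_mid'])
q,res=fit([(n,np.array(c)) for n,c,k in o if k>.5 and n in OFF]);print(q.round(4),(res*1e3).round(1))
delta([.43,.204,.2],tool([np.cos(1.3),np.sin(1.3),0],[0,0,-1]))
E
```

```text
t 2.725 tcp [ 0.3918 -0.3243  0.2594]
cradle [([0.5771, -0.3023, 0.0785], 0.97)]
clip_left [([0.5979, -0.234, 0.0741], 0.66)]
clip_right [([0.5505, -0.3689, 0.0733], 0.82), ([0.5766, -0.3053, 0.0771], 0.44)]
guard_top [([0.5785, -0.3043, 0.1797], 0.88), ([0.5768, -0.3015, 0.0761], 0.29)]
stop_block [([0.5319, -0.4176, 0.0724], 0.62)]
tube20_mid []
[ 0.5742 -0.3021  0.0745  1.2246] [[-2.9  0.2 -4. ]
 [ 0.1 -2.2  0.4]
 [-0.   1.   1.2]
 [ 1.5  0.1 -0.7]
 [ 0.9  0.7  2.1]]
shift [ 507.4 -160.3   58.6] turn [-0.002  0.002 -0.636]
```

View pics/w1.png

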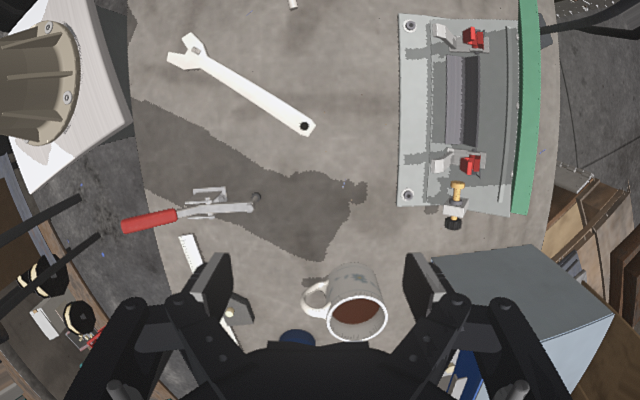

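Wrist view: the jig's clips show at (470,40) and (470,165), the brass screw at (457,190). This agrees with the fit. Next stop is the rack.

Call:
move_arm([
  [[58,-18,6],[0,0,0],-0.2],
  [[116,-36,12],[0,0,0],-0.2],
  [[174,-54,18],[0,0,0],-0.2],
  [[232,-72,24],[0,0,-0.3],-0.2],
  [[290,-92,30],[0,0,-0.6],-0.2],
])

```text
clock: 3.7
tcp_pos: [0.4124, -0.0221, 0.2287]
orientation: [0.0, 0.798, 0.602, 0.0]
wrist_force: [1.3, 0.3, 0.1]
finger_gap: 0.0513
grip_force: 0.0
```

Call:
move_arm([
  [[54,-14,0],[0,0,0],-0.2],
  [[108,-28,0],[0,0,0],-0.2],
  [[155,-40,0],[0,0,0],-0.2],
  [[155,-40,0],[0,0,0],-0.2],
])

```text
clock: 4.2
tcp_pos: [0.4161, 0.1391, 0.2286]
orientation: [-0.0, 0.797, 0.604, -0.0]
wrist_force: [-0.7, -0.5, -0.2]
finger_gap: 0.051
grip_force: 0.0
```

```bash
cat >> h.py <<'E'
def wproj(p,T,X):
    C=np.linalg.inv(T@np.array(p['mount']));c=C[:3,:3]@np.array(X)+C[:3,3];f=200/np.tan(np.radians(p['fovy'])/2)
    v=np.array([c[0],-c[1],-c[2]]);rr=np.hypot(v[0],v[1]);th=np.arctan2(rr,v[2]);return np.array([p['cx']+f*th*v[0]/rr,p['cy']+f*th*v[1]/rr])
def Tt():
    s,P,Rt=st();T=np.eye(4);T[:3,:3]=Rt.as_matrix();T[:3,3]=P;return T
E
python3 - <<'E'
from h import *
T=Tt();p,o=look('w2.png',['tube20_mid','tube26_mid','tube16_mid'])
im=cv2.cvtColor(p['pixels'],cv2.COLOR_RGB2BGR)
r=env.regions_of('tube20_mid',p);print([ (a['confidence'],cv2.minAreaRect(cv2.findNonZero(a['mask'].astype(np.uint8)))) for a in r[:1]])
for y in (74.3,75.4):
  d=np.array([np.cos(np.radians(y)),np.sin(np.radians(y)),0]);
  for k in(-.1,0,.1): print(wproj(p,T,np.array([.43,.204,.044])+k*d).round()); 
d=np.array([np.cos(np.radians(75.3)),np.sin(np.radians(75.3)),0])
for k in(-.1,0,.1): cv2.circle(im,tuple(int(v) for v in wproj(p,T,np.array([.431,.204,.044])+k*d)),3,(0,0,255),-1)
cv2.imwrite('pics/w2.png',im)
delta([.431,.204,.1],tool([*d[:2],0],[0,0,-1]));print(env.get_state()['finger_gap'])
E
```

```text
t 4.2 tcp [0.4161 0.1391 0.2286]
tube20_mid [([0.4297, 0.2031, 0.046], 0.93)]
tube26_mid [([0.5025, 0.1869, 0.0499], 0.92)]
tube16_mid [([0.5687, 0.1758, 0.0454], 0.55)]
[(0.8, ((313.743408203125, 112.86534118652344), (188.23794555664062, 20.159622192382812), 87.93988800048828))]
[314. 204.]
[314. 114.]
[315.  21.]
[316. 204.]
[314. 114.]
[313.  21.]
shift [ 69.3  -4.4 128.7] turn [-0.001  0.002 -0.122]
0.051407889479650526
```

View pics/w2.png

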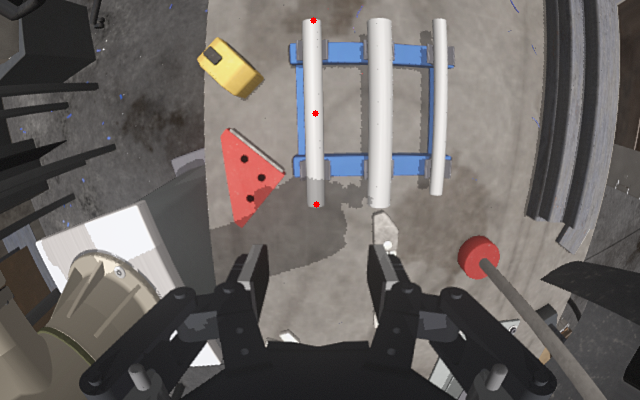

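The projected tube axis at (314,114), with ends at (316,204) and (313,21), falls on the left tube. That tube is mid-thickness, so the measurements are good. I'll descend and grip.

Call:
move_arm([
  [[45,-3,30],[0,0,-0.1],-0.2],
  [[69,-5,80],[0,0,-0.1],-0.2],
  [[69,-5,130],[0,0,-0.1],-0.2],
  [[69,-5,165],[0,0,-0.1],-0.2],
  [[69,-5,165],[0,0,-0.1],-0.2],
])

```text
clock: 5.08
tcp_pos: [0.4278, 0.2036, 0.0616]
orientation: [-0.001, 0.793, 0.61, -0.003]
wrist_force: [-0.2, 0.4, 0.0]
finger_gap: 0.051
grip_force: 0.0
```

Run:
```python
from h import *
T=Tt();p,o=look('w3.png',['tube20_mid'])
a=np.radians(75);delta([.430,.2035,.0255],tool([np.cos(a),np.sin(a),0],[0,0,-1]))
r=env.regions_of('tube20_mid',p)
for x in r[:1]:
    rc=cv2.minAreaRect(cv2.findNonZero(x['mask'].astype(np.uint8)));print(rc)
for k in(-.1,0,.1): print(wproj(p,T,np.array([.43,.2035,.044])+k*np.array([np.cos(a),np.sin(a),0])).round())
```

```text
t 5.075 tcp [0.4278 0.2036 0.0616]
tube20_mid [([0.4316, 0.2005, 0.0438], 0.83)]
shift [-1.4 -0.3 39.2] turn [ 0.002 -0.001  0.015]
((320.0, 201.5), (289.0, 40.0), 90.0)
[321. 361.]
[323. 243.]
[324.  61.]
```

Call:
move_arm([
  [[-1,0,20],[0,0,0],-0.2],
  [[-1,0,38],[0,0,0],-0.2],
  [[-1,0,38],[0,0,0],-0.2],
])

```text
clock: 5.6
tcp_pos: [0.4301, 0.2045, 0.0267]
orientation: [0.0, 0.792, 0.61, 0.0]
wrist_force: [0.4, -0.3, -0.3]
finger_gap: 0.0512
grip_force: 0.0
```

Call:
move_arm([
  [[0,0,0],[0,0,0],1],
  [[0,0,0],[0,0,0],1],
  [[0,0,0],[0,0,0],1],
  [[0,0,0],[0,0,0],1],
], squeeze=60)

```text
clock: 6.1
tcp_pos: [0.43, 0.2051, 0.0274]
orientation: [-0.0, 0.792, 0.611, 0.001]
wrist_force: [-4.7, 0.1, 7.3]
finger_gap: 0.018
grip_force: 58.3
```

Call:
move_arm([
  [[0,0,-20],[0,0,0],1],
  [[0,0,-60],[0,0,0],1],
  [[0,0,-110],[0,0,0],1],
  [[0,0,-160],[0,0,0],1],
  [[0,0,-160],[0,0,0],1],
])

```text
clock: 6.72
tcp_pos: [0.4325, 0.2055, 0.1906]
orientation: [0.002, 0.792, 0.611, 0.004]
wrist_force: [-1.0, -0.6, -2.2]
finger_gap: 0.0182
grip_force: 59.0
```

Run:
```python
from h import *
s,P,Rt=st();print(P,s['finger_gap'],s['grip_force'],s['wrist_force'])
obs=[]
p=cam('scene');q=cam('top')
L={}
for n,p in(('scene',p),('top',q)):
    r=env.regions_of('tube20_mid',p);l=env.landmark_of('tube20_mid',p);print(n,[(np.round(a['centre'],4),a['confidence']) for a in l[:1]])
    m=r[0]['mask'].astype(np.uint8);c=cv2.minAreaRect(cv2.findNonZero(m));b=cv2.boxPoints(c);i=np.argsort(b[:,0]);L[n]=(p,[b[i[:2]].mean(0),b[i[2:]].mean(0)]);print(c)
X=[]
for k in(0,1):
    A=[];B=[]
    for n in L:
        p,e=L[n];o,d=ray(p,*e[k]);M=np.eye(3)-np.outer(d,d);A.append(M);B.append(M@o)
    X.append(np.linalg.solve(sum(A),sum(B)))
X=np.array(X);d=X[0]-X[1];print(X.round(4).tolist(),'in tool',Rt.inv().apply(X-P).round(4).tolist(),np.linalg.norm(d))
y=1.2250;F=frame(y);O=np.array([.5746,-.303,.074])
print(F.round(3));G=tool(F[:,1],-F[:,2])
for z in (.12,):print('hover z',z,(O+F@[0,.014,z]).round(4)); delta(O+F@[0,.014,z],G)
```

```text
[0.4324986  0.20550555 0.19059576] 0.01819471549383537 58.98475170135498 [-0.96537896 -0.64234409 -2.24383086]
scene [(array([0.431 , 0.2019, 0.2091]), 0.76)]
((261.1487121582031, 260.7535400390625), (9.473984718322754, 90.85444641113281), 64.79888153076172)
top [(array([0.4299, 0.2058, 0.2004]), 0.8)]
((216.99118041992188, 246.5320587158203), (43.944766998291016, 10.603918075561523), 15.422160148620605)
[[0.462, 0.2458, 0.1402], [0.406, 0.1047, 0.2053]] in tool [[0.0462, 0.0179, 0.0508], [-0.1041, 0.0001, -0.0151]] 0.16510586298554894
[[ 0.771  0.339 -0.54 ]
 [-0.278  0.941  0.194]
 [ 0.574  0.     0.819]]
hover z 0.12 [ 0.5146 -0.2665  0.1723]
shift [-433.4  203.    12.2] turn [-3.512 -0.145  0.495]
```

Call:
move_arm([
  [[-45,9,-5],[0,0,0],1],
  [[-98,20,-10],[0,0,0],1],
  [[-152,32,-15],[0,0,0],1],
  [[-206,44,-20],[0,0,0],1],
  [[-260,56,-20],[0,0,0],1],
])

```text
clock: 7.65
tcp_pos: [0.4171, -0.0626, 0.2053]
orientation: [-0.0, 0.792, 0.611, -0.0]
wrist_force: [0.8, 0.4, -2.0]
finger_gap: 0.0183
grip_force: 58.9
```

```bash
cat >> h.py <<'E'
F=frame(1.2250);O=np.array([.5746,-.303,.074]);G=tool(F[:,1],-F[:,2])
def cr(x,y,z):  # delta of TCP to cradle coords (mm)
    delta(O+F@(np.array([x,y,z])/1e3),G)
def where():
    s,P,Rt=st();print('t',s['clock'],'TCP in cradle mm',(F.T@(P-O)*1e3).round(1),'force cradle',(F.T@s['wrist_force']).round(1),'gap',s['finger_gap'],'grip',s['grip_force'])
E
python3 - <<'E'
from h import *
where();cr(0,16,110)
E
```

```text
t 7.65 TCP in cradle mm [-112.8  172.7  239.3] force cradle [-0.7  0.7 -1.9] gap 0.018299527677393644 grip 58.8619190454483
shift [-170.9  152.1   41. ] turn [-3.502 -0.156  0.493]
```

Call:
move_arm([
  [[-45,24,-4],[-0.8,0,0.1],1],
  [[-85,50,-8],[-1.6,-0.05,0.2],1],
  [[-125,80,-8],[-2.4,-0.1,0.3],1],
  [[-168,118,-8],[-3.2,-0.15,0.45],1],
  [[-168,118,-8],[-3.5,-0.16,0.49],1],
])

```text
clock: 8.28
tcp_pos: [0.4883, -0.256, 0.2124]
orientation: [0.247, 0.781, 0.547, 0.172]
wrist_force: [-0.5, 0.2, -2.5]
finger_gap: 0.0182
grip_force: 59.0
```

Run:
```python
from h import *
where()
T=Tt();p,o=look('w4.png',list(OFF)+['tube20_mid'])
q,res=fit([(n,np.array(c)) for n,c,k in o if k>.5 and n in OFF]);print(q.round(4),(res*1e3).round(1))
cr(0,16,60)
im=cv2.cvtColor(p['pixels'],cv2.COLOR_RGB2BGR)
for c in [(0,70,0),(0,-70,0),(0,52,0),(0,-52,0),(65,95,82),(65,-95,82),(65,0,82),(0,-122,0),(-18,52,4),(-18,-52,4),(18,52,4),(18,-52,4)]:
    cv2.circle(im,tuple(int(round(v)) for v in wproj(p,T,O+F@(np.array(c)/1e3))),2,(255,0,255),-1)
cv2.imwrite('pics/w4.png',im)
```

```text
t 8.275 TCP in cradle mm [ -0.2  15.  169.1] force cradle [-1.9  0.  -1.7] gap 0.018198949156182902 grip 59.042179584503174
t 8.275 tcp [ 0.4883 -0.256   0.2124]
cradle []
clip_left []
clip_right []
guard_top [([0.5782, -0.3024, 0.1783], 0.77)]
stop_block []
tube20_mid [([0.4815, -0.2517, 0.2255], 0.82)]
[ 0.5724 -0.3001  0.0738  1.2   ] [[-0.  0.  0.]]
shift [ -1.9  -1.  110.3] turn [0.    0.001 0.008]
```

View pics/w4.png

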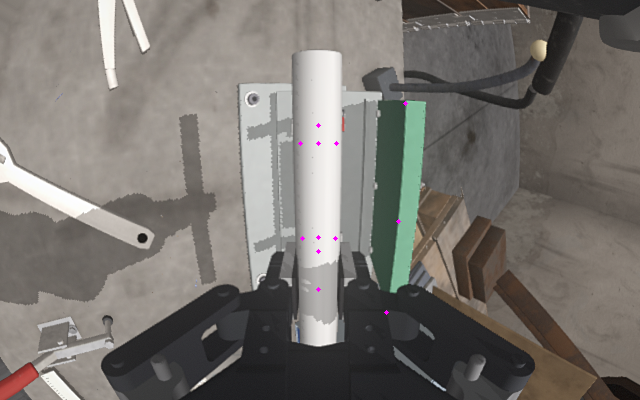

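Wrist view: the tube (axis at column 317) lines up with the predicted cradle axis (318). The guard's edge and corner at (405,103) match the model. I'll lower it along the cradle's z.

Call:
move_arm([
  [[0,0,45],[0,0,0],1],
  [[0,0,90],[0,0,0],1],
  [[0,0,120],[0,0,0],1],
  [[0,0,138],[0,0,0],1],
  [[0,0,138],[0,0,0],1],
])

```text
clock: 9.25
tcp_pos: [0.5639, -0.2797, 0.0993]
orientation: [0.245, 0.78, 0.549, 0.172]
wrist_force: [-0.4, 0.4, -2.8]
finger_gap: 0.0179
grip_force: 59.2
```

Run:
```python
from h import *
where();cr(0,16,20)
p=cam('scene');save(p,'s1.png')
im=cv2.cvtColor(p['pixels'],cv2.COLOR_RGB2BGR)[110:230,290:440];cv2.imwrite('pics/s1.png',cv2.resize(im,None,fx=5,fy=5,interpolation=cv2.INTER_CUBIC))
where()
for yy in(-100,0,100): print(proj(p,O+F@[0,(16+yy)/1e3,.05]).round())
```

```text
t 9.25 TCP in cradle mm [-0.2 18.3 31. ] force cradle [-2.   0.2 -2. ] gap 0.017863643663516292 grip 59.22589302062988
shift [-2.3  0.3 11. ] turn [-0.013 -0.004  0.007]
t 9.3 TCP in cradle mm [ 0.4 18.  31.9] force cradle [-1.2  0.7 -1.5] gap 0.018007196736856274 grip 59.225690960884094
[385. 159.]
[357. 168.]
[327. 178.]
```

View pics/s1.png

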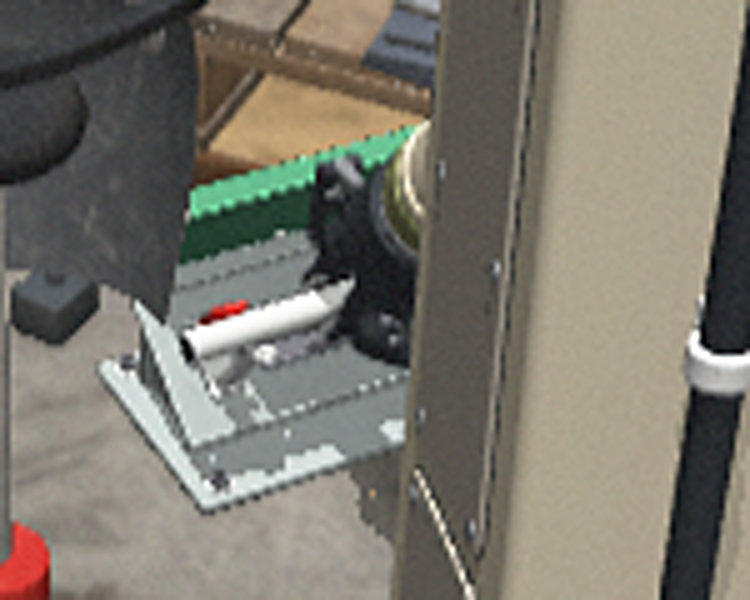

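Scene crop: the tube's far end at about (190,343), full-frame (328,179), sits over the left clip where predicted. The red jaw is just behind it. Lowering on.

Call:
move_arm([
  [[0,0,6],[0,0,0],1],
  [[0,0,11],[0,0,0],1],
  [[0,0,11],[0,0,0],1],
])

```text
clock: 9.68
tcp_pos: [0.5695, -0.2827, 0.092]
orientation: [0.247, 0.78, 0.548, 0.173]
wrist_force: [-0.3, 0.0, -2.2]
finger_gap: 0.0184
grip_force: 59.2
```

```bash
python3 -c "from h import *;where()"
```

```text
t 9.675 TCP in cradle mm [ 0.8 17.4 21.5] force cradle [-1.5 -0.1 -1.7] gap 0.018394633076329957 grip 59.22568917274475
```

Call:
move_arm([
  [[0,0,3],[0,0,0],1],
  [[0,0,3],[0,0,0],1],
])

```text
clock: 9.93
tcp_pos: [0.571, -0.2833, 0.0893]
orientation: [0.246, 0.78, 0.548, 0.173]
wrist_force: [0.7, -0.2, -1.4]
finger_gap: 0.0182
grip_force: 59.2
```

```bash
python3 -c "from h import *;where()"
```

```text
t 9.925 TCP in cradle mm [ 0.6 17.4 18.3] force cradle [-0.2  0.  -1.6] gap 0.018168995510568924 grip 59.22524392604828
```

Call:
move_arm([
  [[0,0,2],[0,0,0],1],
  [[0,0,2],[0,0,0],1],
])

```text
clock: 10.18
tcp_pos: [0.572, -0.2836, 0.0875]
orientation: [0.246, 0.78, 0.548, 0.172]
wrist_force: [-1.7, 0.5, -2.2]
finger_gap: 0.0178
grip_force: 59.2
```

```bash
python3 -c "from h import *;where()"
```

```text
t 10.175 TCP in cradle mm [ 0.3 17.4 16.2] force cradle [-2.7 -0.1 -0.8] gap 0.017829235589615088 grip 59.245630502700806
```

Tube axis at z of about 34 mm, with no contact yet. Going down in small steps.

Call:
move_arm([
  [[0,0,2],[0,0,0],1],
  [[0,0,2],[0,0,0],1],
])

```text
clock: 10.42
tcp_pos: [0.5728, -0.2838, 0.0856]
orientation: [0.246, 0.78, 0.548, 0.172]
wrist_force: [-2.5, -0.5, -2.5]
finger_gap: 0.0178
grip_force: 59.3
```

```bash
python3 -c "from h import *;where()"
```

```text
t 10.425 TCP in cradle mm [-0.1 17.5 14.2] force cradle [-3.2 -1.3 -0.8] gap 0.017770055742611514 grip 59.26918923854828
```

Call:
move_arm([
  [[0,0,1.5],[0,0,0],1],
  [[0,0,1.5],[0,0,0],1],
])

```text
clock: 10.68
tcp_pos: [0.5733, -0.2839, 0.0842]
orientation: [0.246, 0.781, 0.548, 0.172]
wrist_force: [-3.4, 0.8, -1.6]
finger_gap: 0.018
grip_force: 59.7
```

```bash
python3 -c "from h import *;where()"
```

```text
t 10.675 TCP in cradle mm [-0.4 17.5 12.8] force cradle [-3.8 -0.4  0.7] gap 0.017971200151474284 grip 59.72519874572754
```

Call:
move_arm([
  [[0,0,0],[0,0,0],0.2],
  [[0,0,0],[0,0,0],-0.2],
  [[0,0,0],[0,0,0],-0.2],
  [[0,0,0],[0,0,0],-0.2],
])

```text
clock: 11.18
tcp_pos: [0.5744, -0.2845, 0.0853]
orientation: [0.247, 0.78, 0.548, 0.173]
wrist_force: [0.6, 0.4, 0.1]
finger_gap: 0.0512
grip_force: 0.0
```

Call:
move_arm([
  [[0,0,-20],[0,0,0],-0.2],
  [[0,0,-50],[0,0,0],-0.2],
  [[0,0,-90],[0,0,0],-0.2],
  [[0,0,-90],[0,0,0],-0.2],
])

```text
clock: 11.68
tcp_pos: [0.5261, -0.2675, 0.1619]
orientation: [0.249, 0.779, 0.548, 0.173]
wrist_force: [0.5, -0.5, 0.1]
finger_gap: 0.0509
grip_force: 0.0
```

Run:
```python
from h import *
where()
T=Tt();p,o=look('w5.png',['tube20_mid','clip_left','clip_right','cradle'])
im=cv2.cvtColor(p['pixels'],cv2.COLOR_RGB2BGR)
for c in [(0,116,30),(0,16,30),(0,70,30)]:
    cv2.circle(im,tuple(int(round(v)) for v in wproj(p,T,O+F@(np.array(c)/1e3))),2,(255,0,255),-1)
cv2.imwrite('pics/w5.png',im)
```

```text
t 11.675 TCP in cradle mm [  3.2  16.9 105.1] force cradle [ 0.6 -0.3 -0.3] gap 0.050932368811462715 grip 0.0
t 11.675 tcp [ 0.5261 -0.2675  0.1619]
tube20_mid [([0.5665, -0.2829, 0.0994], 0.84)]
clip_left [([0.6012, -0.2359, 0.0728], 0.69)]
clip_right [([0.552, -0.367, 0.0705], 0.68)]
cradle [([0.5786, -0.3056, 0.0774], 0.77), ([0.551, -0.369, 0.0722], 0.34)]
```

View pics/w5.png

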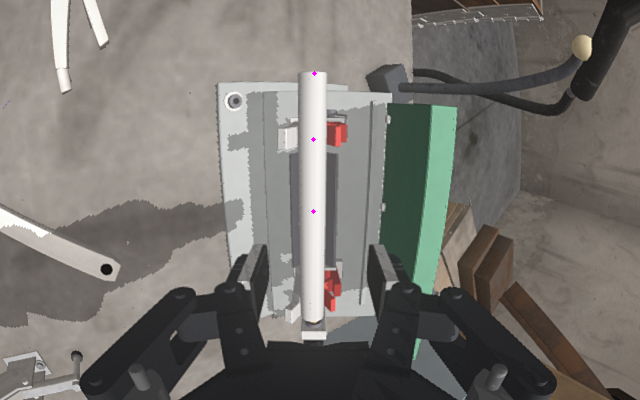

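Wrist view: the tube rests in both clip mouths, far end at (314,73) as predicted, red jaws at (337,132) and (330,288). Now shut the fingers and press at the cradle's middle.

Call:
move_arm([
  [[-17,-1,0],[0,0,0],1],
  [[-17,-1,0],[0,0,0],1],
  [[-17,-1,20],[0,0,0],1],
  [[-17,-1,42],[0,0,0],1],
  [[-17,-1,52],[0,0,0],1],
], squeeze=60)

```text
clock: 12.55
tcp_pos: [0.547, -0.2918, 0.1135]
orientation: [0.245, 0.78, 0.549, 0.172]
wrist_force: [0.8, 0.3, 0.8]
finger_gap: -0.0
grip_force: 0.0
```

```bash
python3 -c "
from h import *
where();cr(0,0,40)"
```

```text
t 12.55 TCP in cradle mm [-1.7  1.2 49.5] force cradle [1.  0.5 0.3] gap -2.429302006690799e-05 grip 0.0
shift [-1.2  1.7  9.5] turn [-0.011 -0.002  0.002]
```

Call:
move_arm([
  [[-1,1,6],[0,0,0],1],
  [[-1,1,12],[0,0,0],1],
  [[-1,1,14],[0,0,0],1],
])

```text
clock: 12.92
tcp_pos: [0.5551, -0.2967, 0.105]
orientation: [0.247, 0.78, 0.548, 0.173]
wrist_force: [-5.9, 2.5, 6.2]
finger_gap: 0.0001
grip_force: 4.4
```

```bash
python3 -c "from h import *;where()"
```

```text
t 12.925 TCP in cradle mm [ 1.  -0.7 37.2] force cradle [-1.7  0.4  8.7] gap 5.306323352125476e-05 grip 4.368440278121852
```

Call:
move_arm([
  [[0,0,4],[0,0,0],1],
  [[0,0,6],[0,0,0],1],
  [[0,0,6],[0,0,0],1],
])

```text
clock: 13.3
tcp_pos: [0.5579, -0.298, 0.1005]
orientation: [0.247, 0.78, 0.548, 0.172]
wrist_force: [-3.5, 0.9, 4.9]
finger_gap: 0.0004
grip_force: 3.4
```

```bash
python3 -c "from h import *;where()"
```

```text
t 13.3 TCP in cradle mm [ 1.  -1.  31.6] force cradle [-0.2 -0.4  6.1] gap 0.00042460362390426415 grip 3.4257329092361033
```

Call:
move_arm([
  [[0,-0.5,4],[0,0,0],1],
  [[0,-0.5,8],[0,0,0],1],
  [[0,-0.5,8],[0,0,0],1],
])

```text
clock: 13.68
tcp_pos: [0.5623, -0.299, 0.0927]
orientation: [0.246, 0.78, 0.548, 0.173]
wrist_force: [-0.3, -0.2, 0.4]
finger_gap: -0.0002
grip_force: 0.0
```

```bash
python3 -c "from h import *;where()"
```

```text
t 13.675 TCP in cradle mm [ 0.1 -0.4 22.7] force cradle [ 0.  -0.2  0.4] gap -0.00015668311517944025 grip 0.0
```

Call:
move_arm([
  [[0,-0.5,4],[0,0,0],1],
  [[0,-0.5,8],[0,0,0],1],
  [[0,-0.5,8],[0,0,0],1],
])

```text
clock: 14.05
tcp_pos: [0.5664, -0.3004, 0.0859]
orientation: [0.246, 0.78, 0.549, 0.173]
wrist_force: [0.7, 0.3, 0.4]
finger_gap: 0.0002
grip_force: 0.1
```

```bash
python3 -c "from h import *;where()"
```

```text
t 14.05 TCP in cradle mm [-0.2 -0.4 14.7] force cradle [0.7 0.5 0. ] gap 0.00019593017238992073 grip 0.08921262575313449
```

It snapped through. Pressing on to check that it is home.

Call:
move_arm([
  [[0,0,3],[0,0,0],1],
  [[0,0,4],[0,0,0],1],
  [[0,0,4],[0,0,0],1],
])

```text
clock: 14.42
tcp_pos: [0.5681, -0.3013, 0.0823]
orientation: [0.246, 0.78, 0.548, 0.173]
wrist_force: [0.2, 0.5, -0.3]
finger_gap: -0.0
grip_force: 0.0
```

```bash
python3 -c "from h import *;where()"
```

```text
t 14.425 TCP in cradle mm [-0.7 -0.6 10.6] force cradle [-0.2  0.5 -0.2] gap -3.87697320093391e-05 grip 0.0
```

Call:
move_arm([
  [[0,0,1.5],[0,0,0],1],
  [[0,0,1.5],[0,0,0],1],
])

```text
clock: 14.68
tcp_pos: [0.5689, -0.3017, 0.0819]
orientation: [0.247, 0.78, 0.548, 0.173]
wrist_force: [-3.9, 2.0, 4.8]
finger_gap: 0.0002
grip_force: 3.5
```

```bash
python3 -c "from h import *;where()"
```

```text
t 14.675 TCP in cradle mm [-0.3 -0.7  9.8] force cradle [-0.8  0.6  6.4] gap 0.00017580720874061604 grip 3.495861254632473
```

Call:
move_arm([
  [[0,0,1.5],[0,0,0],1],
  [[0,0,1.5],[0,0,0],1],
])

```text
clock: 14.92
tcp_pos: [0.569, -0.3017, 0.0816]
orientation: [0.247, 0.78, 0.548, 0.173]
wrist_force: [-16.5, 6.7, 19.7]
finger_gap: -0.0004
grip_force: 13.4
```

Call:
move_arm([
  [[0,0,-15],[0,0,0],1],
  [[0,0,-45],[0,0,0],1],
  [[0,0,-90],[0,0,0],1],
  [[0,0,-105],[0,0,0],1],
  [[0,0,-105],[0,0,0],1],
])

```text
clock: 15.55
tcp_pos: [0.5135, -0.282, 0.1682]
orientation: [0.248, 0.78, 0.548, 0.173]
wrist_force: [-0.4, -0.3, 0.6]
finger_gap: 0.0001
grip_force: 0.0
```

Run:
```python
from h import *
where()
T=Tt();p,o=look('w6.png',['tube20_mid','jaw_left'])
c=[a for n,a,k in o if n=='tube20_mid']
if c: print('tube in cradle',(F.T@(np.array(c[0])-O)*1e3).round(1))
im=cv2.cvtColor(p['pixels'],cv2.COLOR_RGB2BGR)
for c in [(0,116,0),(0,16,0),(0,70,0),(0,-84,0)]:
    u=wproj(p,T,O+F@(np.array(c)/1e3));print(u.round())
    cv2.circle(im,tuple(int(round(v)) for v in u),2,(255,0,255),-1)
cv2.imwrite('pics/w6.png',im)
cr(0,145,40)
```

```text
t 15.55 TCP in cradle mm [  1.1  -1.  114.3] force cradle [ 0.1 -0.4  0.6] gap 0.0001207350660762529 grip 0.0
t 15.55 tcp [ 0.5135 -0.282   0.1682]
tube20_mid [([0.5819, -0.2863, 0.0715], 0.73), ([0.5778, -0.3046, 0.077], 0.48)]Traceback (most recent call last):
  File "<stdin>", line 3, in <module>
  File "h.py", line 37, in look
    r=env.landmark_of(t,p);print(t,[(np.round(a['centre'],4).tolist(),round(a['confidence'],2)) for a in r[:2]])
ValueError: it knows: clip_left, clip_right, cradle, guard_top, helmet_stand, locking_pliers, rack, stop_block, tube16_mid, tube20_mid, tube26_mid
```

View pics/w6.png

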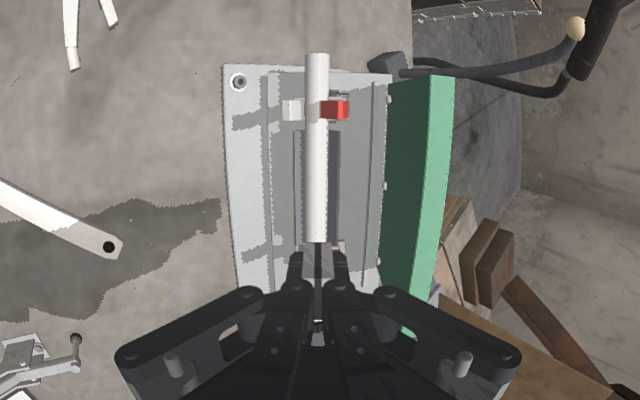

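Wrist view: the tube lies in the V, with the left red jaw closed over it at (334,108) and the far end at (317,55). Going beyond the +y end to push it.

Call:
move_arm([
  [[50,0,0],[0,0,0],1],
  [[100,0,0],[0,0,0],1],
  [[143,-1,20],[0,0,0],1],
  [[143,-1,60],[0,0,0],1],
  [[143,-1,60],[0,0,0],1],
])

```text
clock: 16.27
tcp_pos: [0.5921, -0.1567, 0.1117]
orientation: [0.243, 0.781, 0.55, 0.171]
wrist_force: [-0.8, -0.2, -0.1]
finger_gap: 0.0002
grip_force: 0.0
```

Run:
```python
from h import *
where();cr(0,139,-5)
T=Tt();p=cam('top')
r=env.regions_of('tube20_mid',p)
for n in('scene','top'):
    p=cam(n);l=env.landmark_of('tube20_mid',p);print(n,[((F.T@(np.array(a['centre'])-O)*1e3).round(1),a['confidence']) for a in l[:2]])
cv2.imwrite('pics/t7.png',cv2.resize(cv2.cvtColor(p['pixels'],cv2.COLOR_RGB2BGR)[120:240,350:500],None,fx=5,fy=5,interpolation=cv2.INTER_CUBIC))
```

```text
t 16.275 TCP in cradle mm [ -5.5 143.5  49.8] force cradle [-0.6 -0.5  0.4] gap 0.00021059441731912897 grip 0.0
shift [-4.6  5.9 54.8] turn [-0.04  -0.003  0.01 ]
scene [(array([ 1.8, 17.8, -0.4]), 0.45)]
top [(array([-1.7, 16. , -5.9]), 0.9)]
```

View pics/t7.png

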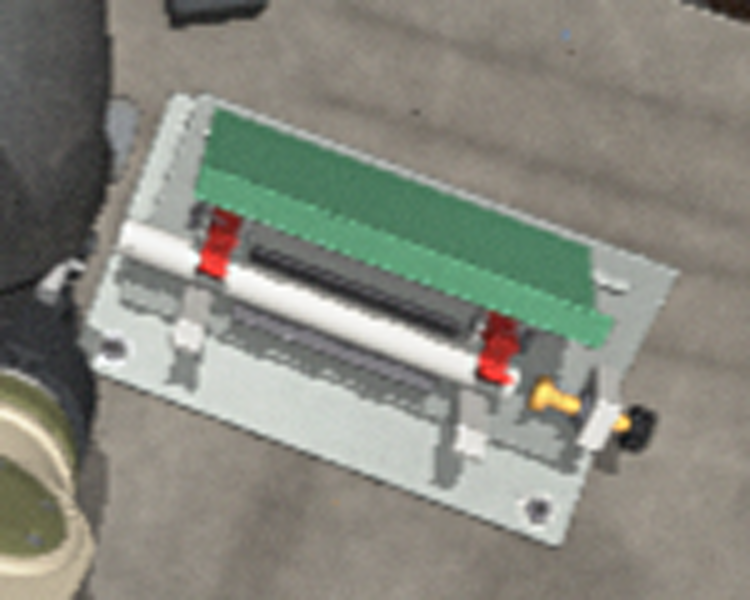

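Top crop: both red jaws, at (218,250) and (497,350), are closed over the tube. Its right end at (517,382) is about 10 mm short of the brass tip at (537,392). Lowering the shut fingers beyond the +y end.

Call:
move_arm([
  [[-2,4,20],[0,0,0],1],
  [[-2,4,40],[0,0,0],1],
  [[-2,4,53],[0,0,0],1],
  [[-2,4,53],[0,0,0],1],
])

```text
clock: 17.08
tcp_pos: [0.624, -0.1719, 0.0748]
orientation: [0.246, 0.78, 0.548, 0.172]
wrist_force: [-0.7, 0.4, 0.2]
finger_gap: 0.0001
grip_force: 0.0
```

```bash
python3 -c "
from h import *
where();cr(0,129,-5);where()"
```

```text
t 17.075 TCP in cradle mm [  2.1 140.1  -0.5] force cradle [-0.6  0.1  0.6] gap 0.00010192697627658846 grip 0.0
shift [-11.1  -2.1   4.5] turn [-0.002  0.006  0.001]
t 17.075 TCP in cradle mm [  2.1 140.1  -0.5] force cradle [-0.6  0.1  0.6] gap 0.00010192697627658846 grip 0.0
```

Call:
move_arm([
  [[-3,-2,4],[0,0,0],1],
  [[-7,-2,4],[0,0,0],1],
  [[-10,-2,4],[0,0,0],1],
  [[-10,-2,4],[0,0,0],1],
])

```text
clock: 17.58
tcp_pos: [0.6215, -0.1817, 0.0712]
orientation: [0.247, 0.78, 0.548, 0.173]
wrist_force: [-0.0, 0.1, -0.5]
finger_gap: 0.0002
grip_force: 0.0
```

```bash
python3 -c "from h import *;where()"
```

```text
t 17.575 TCP in cradle mm [  0.9 130.   -4. ] force cradle [-0.3  0.1 -0.4] gap 0.00020515361343622488 grip 0.0
```

Call:
move_arm([
  [[-2,0,0],[0,0,0],1],
  [[-3,0,0],[0,0,0],1],
  [[-3,0,0],[0,0,0],1],
])

```text
clock: 17.95
tcp_pos: [0.6206, -0.184, 0.071]
orientation: [0.246, 0.78, 0.548, 0.173]
wrist_force: [-0.3, 0.8, -0.3]
finger_gap: -0.0001
grip_force: 0.5
```

```bash
python3 -c "from h import *;where()"
```

```text
t 17.95 TCP in cradle mm [  0.7 127.6  -4.2] force cradle [-0.6  0.6  0. ] gap -9.581542235210005e-05 grip 0.5372994742356241
```

Call:
move_arm([
  [[-1.5,0,0],[0,0,0],1],
  [[-3,0,0],[0,0,0],1],
  [[-3,0,0],[0,0,0],1],
])

```text
clock: 18.32
tcp_pos: [0.6195, -0.187, 0.0709]
orientation: [0.247, 0.78, 0.548, 0.173]
wrist_force: [0.5, 1.4, 0.3]
finger_gap: 0.0001
grip_force: 0.9
```

```bash
python3 -c "from h import *;where()"
```

```text
t 18.325 TCP in cradle mm [  0.7 124.4  -4.2] force cradle [0.2 1.5 0.2] gap 7.332092927615011e-05 grip 0.928902025334537
```

Call:
move_arm([
  [[-1,0,0],[0,0,0],1],
  [[-1,0,0],[0,0,0],1],
])

```text
clock: 18.58
tcp_pos: [0.6191, -0.188, 0.0709]
orientation: [0.247, 0.78, 0.548, 0.173]
wrist_force: [0.3, 1.4, 0.8]
finger_gap: -0.0002
grip_force: 0.9
```

```bash
python3 -c "from h import *;where()"
```

```text
t 18.575 TCP in cradle mm [  0.6 123.3  -4.2] force cradle [0.3 1.4 0.7] gap -0.00016435873057909234 grip 0.9446112485602498
```

Call:
move_arm([
  [[-1,0,0],[0,0,0],1],
  [[-1,0,0],[0,0,0],1],
])

```text
clock: 18.82
tcp_pos: [0.6188, -0.1889, 0.0709]
orientation: [0.247, 0.78, 0.548, 0.173]
wrist_force: [0.1, 1.9, 1.6]
finger_gap: 0.0002
grip_force: 0.9
```

```bash
python3 -c "from h import *;where()"
```

```text
t 18.825 TCP in cradle mm [  0.6 122.3  -4.2] force cradle [0.5 1.9 1.6] gap 0.00016946112887488292 grip 0.9447225043550134
```

Call:
move_arm([
  [[-1,0,0],[0,0,0],1],
  [[-1,0,0],[0,0,0],1],
])

```text
clock: 19.08
tcp_pos: [0.6185, -0.1899, 0.0709]
orientation: [0.247, 0.78, 0.548, 0.173]
wrist_force: [1.1, 2.4, 1.6]
finger_gap: -0.0001
grip_force: 1.0
```

Call:
move_arm([
  [[-1,0,0],[0,0,0],1],
  [[-1,0,0],[0,0,0],1],
])

```text
clock: 19.32
tcp_pos: [0.6181, -0.1908, 0.0709]
orientation: [0.247, 0.78, 0.548, 0.173]
wrist_force: [0.3, 2.1, -0.1]
finger_gap: -0.0004
grip_force: 1.0
```

Call:
move_arm([
  [[-0.8,0,0],[0,0,0],1],
  [[-0.8,0,0],[0,0,0],1],
])

```text
clock: 19.58
tcp_pos: [0.6178, -0.1915, 0.0709]
orientation: [0.247, 0.78, 0.548, 0.173]
wrist_force: [-0.5, 1.5, 0.1]
finger_gap: -0.0003
grip_force: 1.0
```

Call:
move_arm([
  [[-0.8,0,0],[0,0,0],1],
  [[-0.8,0,0],[0,0,0],1],
])

```text
clock: 19.82
tcp_pos: [0.6176, -0.1923, 0.0709]
orientation: [0.247, 0.78, 0.548, 0.173]
wrist_force: [-0.1, 1.8, 0.6]
finger_gap: 0.0001
grip_force: 1.0
```

Call:
move_arm([
  [[-0.8,0,0],[0,0,0],1],
  [[-0.8,0,0],[0,0,0],1],
])

```text
clock: 20.08
tcp_pos: [0.6173, -0.193, 0.0709]
orientation: [0.247, 0.78, 0.548, 0.173]
wrist_force: [0.5, 2.3, 1.5]
finger_gap: -0.0001
grip_force: 1.0
```

Run:
```python
from h import *
where();p=cam('top')
cv2.imwrite('pics/t8.png',cv2.resize(cv2.cvtColor(p['pixels'],cv2.COLOR_RGB2BGR)[170:220,430:490],None,fx=10,fy=10,interpolation=cv2.INTER_CUBIC))
```

```text
t 20.075 TCP in cradle mm [  0.6 117.9  -4.2] force cradle [0.6 2.3 1.4] gap -6.429900489790988e-05 grip 1.0085490485653281
```

View pics/t8.png

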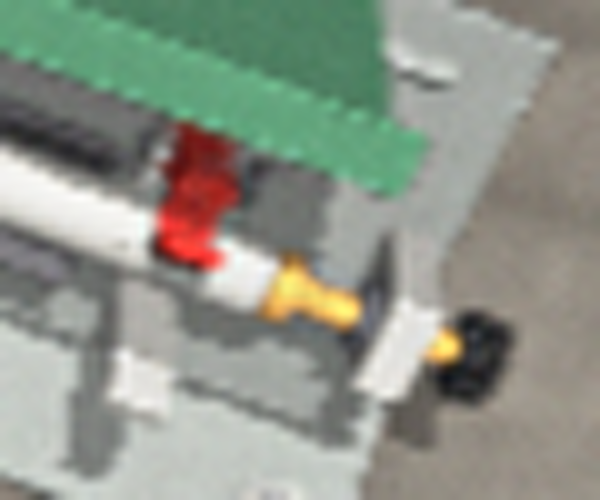

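Top crop: the tube's end at (268,295) is almost on the brass tip at (275,295). Continuing in half-millimetre steps.

Call:
move_arm([
  [[-0.5,0,0],[0,0,0],1],
  [[-0.5,0,0],[0,0,0],1],
])

```text
clock: 20.38
tcp_pos: [0.6172, -0.1935, 0.0709]
orientation: [0.247, 0.78, 0.548, 0.173]
wrist_force: [1.0, 1.4, 1.0]
finger_gap: 0.0001
grip_force: 1.1
```

Call:
move_arm([
  [[-0.5,0,0],[0,0,0],1],
  [[-0.5,0,0],[0,0,0],1],
])

```text
clock: 20.62
tcp_pos: [0.617, -0.1939, 0.0709]
orientation: [0.246, 0.78, 0.548, 0.173]
wrist_force: [1.3, 2.0, 0.7]
finger_gap: -0.0002
grip_force: 1.1
```

Call:
move_arm([
  [[-0.5,0,0],[0,0,0],1],
  [[-0.5,0,0],[0,0,0],1],
])

```text
clock: 20.88
tcp_pos: [0.6169, -0.1941, 0.0709]
orientation: [0.246, 0.78, 0.549, 0.173]
wrist_force: [1.4, 2.8, 0.3]
finger_gap: 0.0001
grip_force: 1.8
```

Call:
move_arm([
  [[-0.4,0,0],[0,0,0],1],
  [[-0.4,0,0],[0,0,0],1],
])

```text
clock: 21.12
tcp_pos: [0.6169, -0.1941, 0.0709]
orientation: [0.246, 0.78, 0.549, 0.173]
wrist_force: [0.7, 4.7, 1.3]
finger_gap: 0.0001
grip_force: 2.6
```

```bash
python3 -c "from h import *;where()"
```

```text
t 21.125 TCP in cradle mm [  0.6 116.8  -4.2] force cradle [-0.1  4.7  1.6] gap 5.4466134765626904e-05 grip 2.6047053560614586
```

The tube has stopped and the force is rising to 4.7 N: that is the screw. Backing off.

Call:
move_arm([
  [[4,0,0],[0,0,0],1],
  [[16,0,0],[0,0,0],1],
  [[20,0,-20],[0,0,0],1],
  [[20,0,-60],[0,0,0],1],
  [[20,0,-110],[0,0,0],1],
])

```text
clock: 21.75
tcp_pos: [0.563, -0.1538, 0.1606]
orientation: [0.246, 0.781, 0.549, 0.172]
wrist_force: [1.2, -0.2, 0.9]
finger_gap: 0.0
grip_force: 0.0
```

Call:
move_arm([
  [[0,-10,-20],[0,0,0],1],
  [[0,-20,-40],[0,0,0],1],
  [[0,-20,-40],[0,0,0],1],
])

```text
clock: 22.12
tcp_pos: [0.5267, -0.1407, 0.1831]
orientation: [0.247, 0.78, 0.548, 0.173]
wrist_force: [0.3, 0.3, -0.8]
finger_gap: 0.0002
grip_force: 0.0
```

Run:
```python
from h import *
where();p=cam('top')
cv2.imwrite('pics/t9.png',cv2.resize(cv2.cvtColor(p['pixels'],cv2.COLOR_RGB2BGR)[140:220,370:490],None,fx=6,fy=6,interpolation=cv2.INTER_CUBIC))
```

```text
t 22.125 TCP in cradle mm [-19.4 136.4 146.8] force cradle [-0.3  0.3 -0.8] gap 0.00017667131382072818 grip 0.0
```

View pics/t9.png

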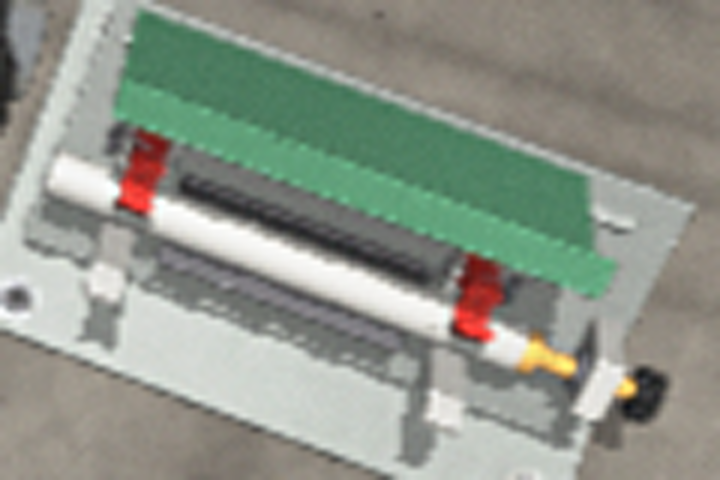

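The tube is seated, both jaws at (140,175) and (478,300) are closed over it, and its end meets the brass tip at (525,350). The robot is clear, so I'm handing in.

```bash
python3 -c "from h import *;print(env.hand_in())"
```

```text
the job is handed in; nothing more can be done
None
```

The 20 mm tube is loaded in the jig: pressed home in the V, both jaws closed over it, and slid until its end touched the brass stop screw at about 5 N (it slips at about 20 N); the arm let go and backed clear, and I handed the job in at 22 s, but the hand-in gave no verdict.

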